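# Click the turn tally round to its brass stud

### The arm

A 6-joint arm with a two-finger parallel gripper is mounted at the origin on the work surface. World frame = base frame: x ahead of the robot, y to its left, z up, the work surface at z = 0. Lengths are in m, angles in rad, forces in N, time in s.
With the tool pointing down it reaches from about 0.325 to 0.75 m from the base axis. Payload 7.6 kg.
Tool frame: the origin (TCP) lies at the very end of the fingers, on their centre line; the grasp point (between the pads) lies bot.grip_depth behind it (bot.grip_depth is the distance from the TCP to the grasp point, in m); z points along the fingers, y is the line along which they close (so a half turn about z gives the same grasp; the last joint's range is limited). The gripper opens to 85 mm and grips with 20 to 120 N. Pads are 22 mm wide; open, the fingers measure 114 mm over their backs; the gripper's body (76 mm by 85 mm) begins 54 mm behind the grasp point. The pads swing forward as they close: fully open they stand 13 mm farther back than shut.
Start: joints at [1.107, 0.052, 1.401, -0, 1.689, -0.07], TCP at [0.201, 0.485, 0.231] pointing down, gripper open.
Joint ranges: [-2.9, 2.9], [-0.91, 2.17], [0.12, 2.37], [-1.06, 4.2], [0.26, 2.73], [-2.93, 2.93]. Speed limits (rad/s): [2.57, 2.57, 3.01, 3.14, 3.14, 3.14].

### API

Orientations are given as [roll, pitch, yaw] about the fixed x, y, z axes, in that order (R = Rz(yaw) Ry(pitch) Rx(roll)).
In Python, from workcell import bot, imaging, models gives the robot as it stands. The module is installed in compiled form; this text tells all that it offers.
- The arm moves only by the tool move_arm, never from a script. Its argument "series" is a list of rows, each a list of 5 numbers: the shift along the tool's x, y, z in cm, then the turn about the tool's z in degrees, then the closure, from -1 (fully open) to 1 (shut), so that 0 is half open. A call has 1 to 8 rows; each row shifts and turns the commanded pose from where the row before left it, along the tool's axes as they then stand; what a row does not reach is not made up. A row lasts 1/8 s, in which the tool goes at most 62.5 mm and 10.7 degrees, less where a joint would pass 70% of its speed; a pose out of reach is approached as far as the arm can. A call with a gripper value outside its range is refused whole. The fingers move at their own pace and stop on an object; "force" is the grip in N (left out, the last holds). Time passes only in rows, so rows that do not move let the fingers close. It gives the time, the measured TCP pose, the force, the opening and the grip force at its end, in the units of the state.
- bot.read_state(): the state, without advancing time (a new reading comes with each control period).
- imaging.read_camera(name): name is "scene" or "top" or "wrist"; returns a dict with "img" (480x640x3 uint8, red, green, blue), "z_map" (480x640 float32, m along the optical axis (not along the pixel's ray), 0 where there is no reading), "intrinsics" (3x3 intrinsics, pixels), "rvec" (rotation vector, rad) and "tvec" (3), from world to camera coordinates, as OpenCV has them. Camera axes: x right, y down, z forward; pixel columns grow to the right and rows downward; lengths in m; the calibration is good to about 2 mm. A picture is of the moment at which its call begins.
- bot.hand_in(): hands the job in; it is judged then, once.
Trained networks look in the newest picture that a camera, given by its name, has taken for a name from the list of things; names that differ only in an ending like _2 or _b are one class to them, and where a whole thing is asked for, a point or a joint stands for the part that bears it (a point fixed in the world has none). Each returns a list of dicts, best first, with "p" (0 to 1); they miss things now and then, are a little off and sometimes report something else, mostly with a low value. They report only what shows in the picture. A call takes as long as a camera call.
- models.recognise(thing, camera): "pixel" ([column, row] in pixels, amid what is visible of it).
- models.regions_of(thing, camera): "region" (480x640 bool, what is visible of it) and "pixel" ([column, row] in pixels, amid what is visible of it).
- models.spot_point(thing, camera): "pixel" ([column, row] in pixels: a listed point, or the origin of a listed thing).
The state is a dict: "t": time; "qpos": joint angles; "joint_velocities": joint speeds; "joint_torque": joint torques, N m; "ee_pos": TCP position; "tcp_rot": TCP orientation; "contact_force": force on the tool from outside, world axes, zero at the start; "torque": the same for the moment, N m; "grip_width": finger opening in m; "gripper_force": force on a finger pad.
Only numpy, scipy, OpenCV 4.12 (cv2) and the standard library are available. Lean on these libraries where they do the work, as an engineer would, in place of code of your own. Each camera call takes 0.05 s, during which the arm holds its last target. There are 200 camera calls.

### The job

The steaks have had their turns: with a fingertip on the edge of the wooden tally wheel, gently push it round anticlockwise (seen from above), click by click, until its red lobe rests in the click stop in line with the brass stud. Do not carry the red lobe past the stud or bring it there clockwise, do not squeeze or force the wheel, and leave the jar, brush, thermometer, scraper, pepper mill and bowl where they are.

Things in the scene. Friction and masses are not known exactly. Their poses are not given: they have to be found in the camera images.
- base: fixed round wooden base, 220 mm across, 22 mm thick, carrying the level wheel on a vertical axis through its centre. Near its edge, 96 mm from the axis, stand one brass stud and seven small black ones (4 mm high), one per click stop. Origin on the axis at ledge level; brass stud along its -x, z up
- stud (a point): centre of the top of the brass stud (18 mm across, 7 mm high, top 29 mm above the ledge), 96 mm from the wheel's axis
- wheel (a joint): turn of the wheel in rad: 0 with the red lobe at the brass stud, growing anticlockwise from above. Sprung click stops every 0.785 rad (45 deg): it draws itself into the nearest stop, so a push of over half a step snaps it to the next. Starts 2, 3 or 4 stops short (-1.57, -2.36, -3.14), settling in the first half second. About 3 N at a lobe turns it; no end stop
- red_lobe (a point): top of the wheel's red lobe, 70 mm from the axis, 54 mm above the ledge. Wheel: round core 96 mm across, eight radial finger lobes every 45 deg (one red, seven dark brown), each 14 mm wide, rounded end 77 mm from the axis; all 32 to 54 mm above the ledge (brass hub cap to 60 mm). Gaps between lobes 40 mm wide at 70 mm radius, open outwards, above and down to the base
- jar: small amber glass jar with a steel screw-top lid, 60 mm across, 85 mm tall, standing loose; origin at the centre of its underside
- brush: black silicone basting brush lying flat, 220 mm long, 36 mm wide, 18 mm thick; origin on its underside near the middle, bristles along its +x
- probe: stainless meat thermometer lying flat: round white-faced dial 44 mm across, 18 mm high, with a 130 mm long, 6 mm thick stem along its +x; origin under the dial's centre
- scraper: green plastic grill scraper lying flat, 220 mm long, 85 mm wide at the blade, 18 mm thick; origin on its underside near the middle, blade along its +x
- mill: dark wooden pepper mill standing upright, 54 mm across, 130 mm tall; origin at the centre of its underside
- bowl: small blue ceramic bowl, 90 mm across, 40 mm tall; origin at the centre of its underside

How it is judged:
At the end, for the whole second after the job is handed in: The wheel is at rest in the click stop where the red lobe lines up with the brass stud (within 0.12 rad, about 7 degrees), and every loose thing is within 20 mm of where it began (value of joint wheel between -0.12 and 0.12 rad and velocity of joint wheel between -0.1 and 0.1 rad/s and distance of each of jar, brush, probe, scraper, mill, bowl from where it was at the start of the episode below 0.02 m); the robot touches nothing.
It fails at once if the red lobe is carried more than half a click past the brass stud (value of joint wheel above 0.45 rad).
It fails at once if the wheel is turned clockwise, the other way round, beyond the farthest start (value of joint wheel below -3.69137 rad).
It fails at once if the wheel is squeezed or forced (more than 25 N from the fingers) (contact force between the fingers and wheel above 25 N).
It fails at once if a bystander is pushed or lifted more than 20 mm from its place (distance of any of jar, brush, probe, scraper, mill, bowl from where it was at the start of the episode above 0.02 m).
It also fails if it takes over 58 s, if anything falls off the work surface, if the arm or the gripper's body presses on something with over 40 N, if the wrist force passes 120 N, or if a joint passes its speed limit or range.

## Working session

There is one attempt and no reset: what is moved stays moved. The work goes in short steps, Python scripts to look and compute and a tool call to move; the robot and the scene stay as the last step left them, time stands still between calls to the robot, and variables do not carry over. Pictures are saved under pics/ and viewed, at most 10 in all, crops included, and the job is handed in when it is done.

Besides the shell and the picture viewer there is one more tool, called after "Emit:" as name([rows], argument=value, ...), one row to a line, values as JSON. move_arm: Moves the arm, as the interface text tells. Its arguments: {"type":"object","properties":{"series":{"type":"array"},"force":{"type":"number"}},"required":["series"]}

```bash
mkdir -p pics; cat > h.py <<'E'
import numpy as np, cv2
from workcell import bot, imaging, models
def world(c,px,z=None):
    R=cv2.Rodrigues(np.array(c['rvec'],float))[0]; t=np.array(c['tvec'],float).ravel(); K=c['intrinsics']
    r=np.linalg.inv(K)@np.array([px[0],px[1],1.]); o=-R.T@t; d=R.T@r
    if z is None:
        s=c['z_map'][int(round(px[1])),int(round(px[0]))]
    else: s=(z-o[2])/d[2]
    return o+s*d
E
python3 - <<'E'
from h import *
s=bot.read_state(); print(s['t'],s['ee_pos'],s['tcp_rot'],s['grip_width'],bot.grip_depth)
for n in ['top','scene']:
    c=imaging.read_camera(n); cv2.imwrite(f'pics/{n}0.png',c['img'][:,:,::-1])
    for th in ['stud','red_lobe','base','jar','brush','probe','scraper','mill','bowl']:
        for r in models.spot_point(th,n)[:1]:
            print(n,th,round(r['p'],2),np.round(r['pixel']),np.round(world(c,r['pixel']),3))
E
```

```text
0.0 [0.20130862 0.48453793 0.2304777 ] [-3.14001558e+00 -1.00368857e-04  2.74775476e+00] 0.08543127650652764 0.0187
top stud 0.82 [363. 296.] [ 0.483 -0.005  0.034]
top red_lobe 0.92 [324. 217.] [0.643 0.044 0.056]
top base 0.71 [333. 257.] [0.564 0.04  0.053]
top jar 0.95 [235. 251.] [0.598 0.218 0.08 ]
top brush 0.91 [268. 343.] [0.426 0.189 0.015]
top probe 0.89 [316. 179.] [0.734 0.046 0.02 ]
top scraper 0.87 [428. 222.] [ 0.609 -0.161  0.022]
top mill 0.95 [360. 163.] [ 0.743 -0.044  0.051]
top bowl 0.65 [204. 330.] [0.47  0.308 0.009]
scene stud 0.74 [301. 210.] [0.481 0.    0.027]
scene red_lobe 0.75 [293. 251.] [0.649 0.038 0.054]
scene base 0.72 [301. 249.] [0.63  0.048 0.046]
scene jar 0.64 [408. 285.] [0.654 0.24  0.024]
scene brush 0.6 [395. 219.] [0.445 0.189 0.016]
scene probe 0.63 [280. 309.] [0.754 0.05  0.018]
scene scraper 0.82 [201. 247.] [ 0.765 -0.062  0.127]
scene mill 0.97 [222. 306.] [ 0.782 -0.035  0.03 ]
scene bowl 0.97 [457. 240.] [0.509 0.312 0.03 ]
```

View pics/top0.png

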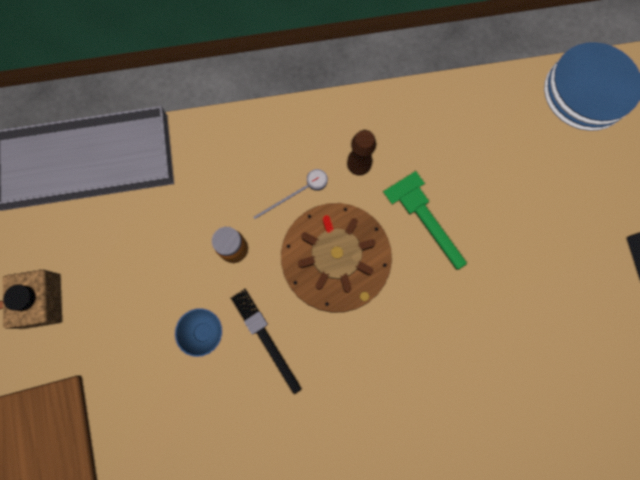

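View pics/scene0.png

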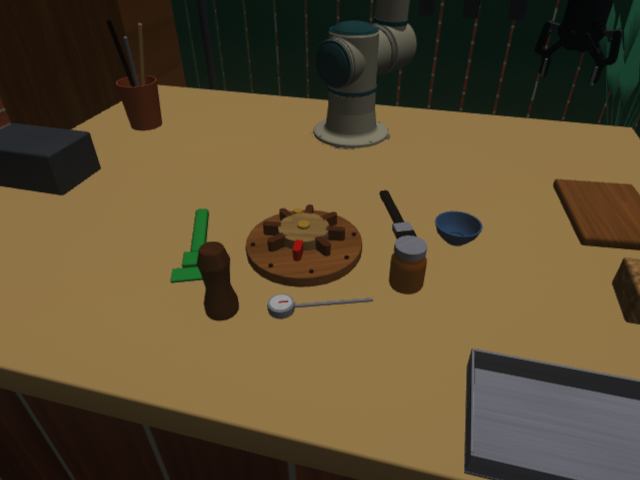

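The top view shows the hub at (337,252), the red lobe at (327,222) and the brass stud at (365,296). The scene view agrees, so the red lobe is opposite the stud at -3.14 and needs four clicks. The axis is near (0.577, 0.023). I'll close the fingers and go above the gap on the +y side.

Emit:
move_arm([
  [-4.2,-1.7,0,0,1],
  [-4.2,-1.7,0,0,1],
  [-4.2,-1.7,0,0,1],
  [-4.2,-1.7,0,0,1],
  [-4.2,-1.7,0,0,1],
  [-4.2,-1.7,0,0,1],
  [-4.2,-1.7,0,0,1],
  [-4.2,-1.7,0,0,1],
], force=20)

```text
t: 2.0
ee_pos: [0.4605, 0.2292, 0.2314]
tcp_rot: [3.141, 0.0, 2.748]
contact_force: [-0.3, 0.7, 0.0]
grip_width: 0.0001
gripper_force: 0.0
```

Emit:
move_arm([
  [-4.2,-1.7,0,0,1],
  [-4.2,-1.7,0,0,1],
  [-4.2,-1.7,0,0,1],
  [-4.2,-1.7,0,0,1],
  [0,0,0,10,1],
  [0,0,0,10,1],
  [0,0,0,10,1],
  [0,0,0,10,1],
])

```text
t: 3.0
ee_pos: [0.5886, 0.103, 0.2312]
tcp_rot: [-3.142, -0.0, 2.044]
contact_force: [-0.6, -0.5, -0.3]
grip_width: -0.0
gripper_force: 0.0
```

Emit:
move_arm([
  [0,0,0,10,1],
  [0,0,0,10,1],
  [0,0,0,10,1],
  [0,0,0,10,1],
  [0,0,0,10,1],
  [0,0,0,10,1],
  [0,0,0,10,1],
  [0,0,0,10,1],
])

```text
t: 4.0
ee_pos: [0.5886, 0.1031, 0.2312]
tcp_rot: [-3.141, -0.0, 0.648]
contact_force: [0.0, -0.8, -0.8]
grip_width: 0.0001
gripper_force: 0.0
```

Emit:
move_arm([
  [0,0,0,10,1],
  [0,0,0,10,1],
  [0,0,0,10,1],
  [0,0,0,10,1],
  [0,0,0,4,1],
  [0,0,0,0,1],
])

```text
t: 4.75
ee_pos: [0.5886, 0.1031, 0.2312]
tcp_rot: [-3.142, 0.0, -0.114]
contact_force: [-0.2, 0.3, 0.6]
grip_width: 0.0002
gripper_force: 0.0
```

```bash
cat > m.py <<'E'
from h import *
import sys
def red(n,tag):
    c=imaging.read_camera(n); im=c['img']; cv2.imwrite(f'pics/{n}{tag}.png',im[:,:,::-1])
    for th,z in [('stud',.029),('red_lobe',.054)]:
        for r in models.spot_point(th,n)[:1]:
            print(n,th,round(r['p'],2),np.round(r['pixel']),np.round(world(c,r['pixel'],z),4))
    return c
E
python3 - <<'E'
from m import *
s=bot.read_state(); print(s['t'],s['ee_pos'],s['tcp_rot'],s['qpos'],s['grip_width'])
for n in ['top','scene','wrist']: red(n,1)
E
```

```text
4.75 [0.58858145 0.10308742 0.2312032 ] [-3.14153021e+00  1.17557713e-04 -1.13781245e-01] [1.11553517e-01 2.58535988e-01 1.17236221e+00 8.79933993e-05
 1.71079509e+00 1.79614337e+00] 0.00015115371349344676
top red_lobe 0.67 [328. 217.] [0.6427 0.0357 0.054 ]
scene stud 0.82 [296. 211.] [ 0.488  -0.0072  0.029 ]
scene red_lobe 0.58 [292. 249.] [0.6438 0.0349 0.054 ]
wrist stud 0.75 [438. 296.] [ 0.4848 -0.0057  0.029 ]
wrist red_lobe 0.91 [388. 148.] [0.6399 0.0405 0.054 ]
```

View pics/wrist1.png

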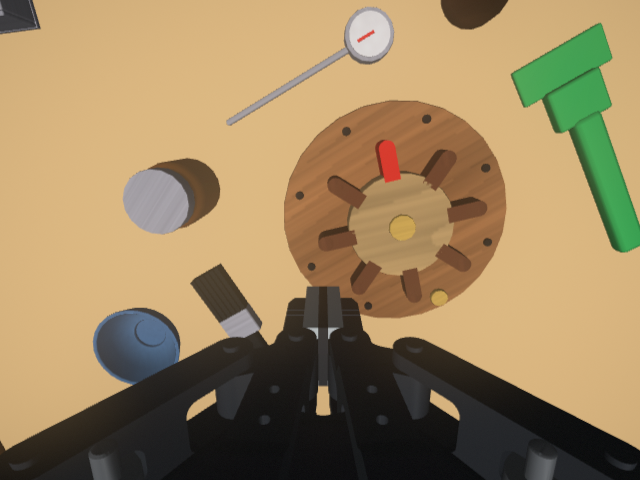

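The wrist view shows the red lobe tip at (386,145), the hub at (402,228), the brass stud at (440,298) and the black stud opposite it at (346,131). I'll compute the wheel angle from these pixels.

```bash
python3 - <<'E'
from m import *
c=imaging.read_camera('wrist')
P=lambda p,z: world(c,p,z)[:2]
st=[P(p,.026) for p in [(346,131),(427,119),(486,168),(487,242),(368,306),(311,267),(300,195)]]+[P((440,298),.029)]
st=np.array(st); A=np.c_[2*st,np.ones(8)]; x=np.linalg.lstsq(A,(st**2).sum(1),rcond=None)[0]
C=x[:2]; print('centre',C,'r',np.sqrt(x[2]+C@C))
hub=P((402,228),.06); print('hub',hub)
ang=lambda v: np.degrees(np.arctan2(v[1],v[0]))
print('studs',[round(ang(s-C)) for s in st])
lob=[P(p,.054) for p in [(386,143),(448,153),(484,206),(466,267),(415,297),(358,286),(323,239),(332,182)]]
print('lobes',[(round(ang(l-C),1),round(np.linalg.norm(l-C),3)) for l in lob])
print('hub by depth',world(c,(402,228)),'core',world(c,(385,215)), 'base',world(c,(380,115)),'jar',world(c,(155,200)))
E
```

```text
centre [0.57029697 0.03333629] r 0.0959528727689336
hub [0.57026358 0.03381037]
studs [24, -21, -66, -111, 159, 114, 69, -155]
lobes [(np.float64(6.7), np.float64(0.075)), (np.float64(-35.9), np.float64(0.074)), (np.float64(-82.2), np.float64(0.075)), (np.float64(-128.5), np.float64(0.074)), (np.float64(-172.5), np.float64(0.072)), (np.float64(140.8), np.float64(0.069)), (np.float64(93.1), np.float64(0.071)), (np.float64(51.1), np.float64(0.074))]
hub by depth [0.57042071 0.03392033 0.06056469] core [0.58254982 0.04724358 0.05495438] base [0.66834643 0.04073641 0.02276606] jar [0.62300834 0.23241118 0.08671319]
```

The axis is at (0.570, 0.0335). The brass stud bears 205° and the red lobe about 7°, so the wheel sits near -3.46 and still needs about 198°. I must not nudge it clockwise. I'll go down into the gap centred at 74°.

Emit:
move_arm([
  [0.25,-0.55,0,0,1],
  [0,0,0,9.5,1],
  [0,0,3.5,0,1],
  [0,0,3.5,0,1],
  [0,0,3.5,0,1],
  [0,0,3.5,0,1],
  [0,0,1.5,0,1],
  [0,0,0,0,1],
])

```text
t: 6.25
ee_pos: [0.5914, 0.1084, 0.0758]
tcp_rot: [3.141, 0.001, -0.28]
contact_force: [-0.1, -0.7, 1.1]
grip_width: -0.0003
gripper_force: 0.0
```

```bash
python3 - <<'E'
from m import *
s=bot.read_state(); print(s['t'],s['ee_pos'],s['tcp_rot'],s['contact_force'])
red('wrist',2)
E
```

```text
6.25 [0.59143725 0.10840162 0.07576334] [ 3.14110432e+00  1.37661883e-03 -2.80143918e-01] [-0.06685834 -0.66504681  1.12014295]
wrist stud 0.76 [554. 377.] [ 0.4834 -0.0073  0.029 ]
wrist red_lobe 0.9 [439. 144.] [0.6404 0.041  0.054 ]
```

View pics/wrist2.png

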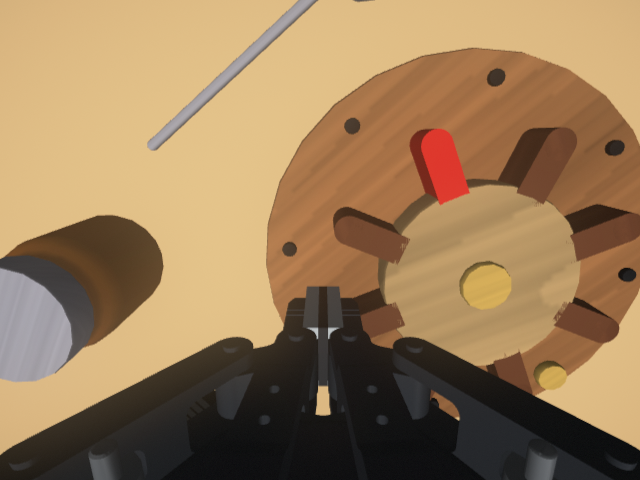

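The wrist view shows the closed tips at (322,295), level with the hub (487,285) and between the lobes at (365,235) and (375,318). The tips are in line with the gap, so I'll lower them gently.

Emit:
move_arm([
  [0,0,1,0,1],
  [0,0,1,0,1],
  [0,0,1,0,1],
  [0,0,0.9,0,1],
  [0,0,0,0,1],
])

```text
t: 7.02
ee_pos: [0.5911, 0.1082, 0.0361]
tcp_rot: [3.141, 0.002, -0.28]
contact_force: [0.0, 0.5, 0.3]
grip_width: -0.0001
gripper_force: 0.0
```

Emit:
move_arm([
  [-0.34,0,0,-2.5,1],
  [-0.34,0,0,-2.5,1],
  [-0.34,0,0,-2.5,1],
  [-0.34,0,0,-2.5,1],
  [-0.34,0,0,-2.5,1],
  [-0.34,0,0,-2.5,1],
  [-0.34,0,0,-2.5,1],
  [-0.34,0,0,-2.5,1],
])

```text
t: 8.02
ee_pos: [0.5651, 0.1118, 0.0378]
tcp_rot: [-3.141, -0.001, 0.07]
contact_force: [0.5, -0.5, -0.7]
grip_width: -0.0001
gripper_force: 0.2
```

```bash
python3 - <<'E'
from m import *
s=bot.read_state(); print(s['t'],s['ee_pos'],s['tcp_rot'],s['contact_force'])
d=np.array(s['ee_pos'][:2])-[.5703,.0335]; print(np.hypot(*d),np.degrees(np.arctan2(d[1],d[0])))
c=red('wrist',3)
E
```

```text
8.025 [0.56512803 0.11178372 0.03784814] [-3.14145999e+00 -1.12628763e-03  7.02213728e-02] [ 0.50092109 -0.52795863 -0.70923564]
0.07845438028359283 93.77986796999375
wrist red_lobe 0.71 [504. 139.] [0.6373 0.056  0.054 ]
```

View pics/wrist3.png

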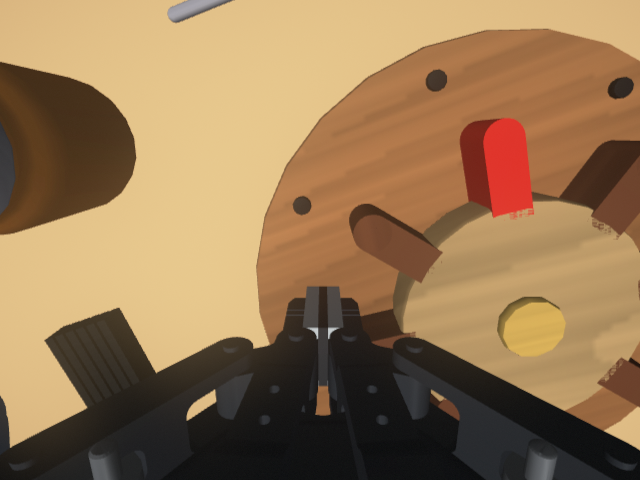

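The red lobe, at (505,140), has moved about 12° anticlockwise with almost no force. I'll keep going round the arc.

Emit:
move_arm([
  [-0.34,0,0,-2.5,1],
  [-0.34,0,0,-2.5,1],
  [-0.34,0,0,-2.5,1],
  [-0.34,0,0,-2.5,1],
  [-0.34,0,0,-2.5,1],
  [-0.34,0,0,-2.5,1],
  [-0.34,0,0,-2.5,1],
  [-0.34,0,0,-2.5,1],
])

```text
t: 9.18
ee_pos: [0.5395, 0.1062, 0.038]
tcp_rot: [3.141, -0.003, 0.418]
contact_force: [3.0, 1.9, -0.2]
grip_width: -0.0003
gripper_force: 1.9
```

Emit:
move_arm([
  [-0.34,0,0,-2.5,1],
  [-0.34,0,0,-2.5,1],
  [-0.34,0,0,-2.5,1],
  [-0.34,0,0,-2.5,1],
  [-0.34,0,0,-2.5,1],
  [-0.34,0,0,-2.5,1],
  [-0.34,0,0,-2.5,1],
  [-0.34,0,0,-2.5,1],
])

```text
t: 10.18
ee_pos: [0.5161, 0.0913, 0.0378]
tcp_rot: [3.141, -0.001, 0.767]
contact_force: [0.9, 0.7, 0.5]
grip_width: -0.0001
gripper_force: 0.4
```

```bash
cat > a.py <<'E'
from m import *
C=np.array([.5703,.0335]); f=lambda v:(round(float(np.hypot(*(v[:2]-C))),4),round(float(np.degrees(np.arctan2(*(v[:2]-C)[::-1])))%360,1))
s=bot.read_state(); print(s['t'],np.round(s['ee_pos'],4),f(np.array(s['ee_pos'])),np.degrees(s['tcp_rot'][2]),np.round(s['contact_force'],1),s['qpos'][5])
for n in ['top','wrist','scene']:
    c=imaging.read_camera(n); cv2.imwrite(f'pics/{n}_{int(s["t"]*10)}.png',c['img'][:,:,::-1])
    for r in models.spot_point('red_lobe',n)[:1]: print(n,round(r['p'],2),np.round(r['pixel']),f(world(c,r['pixel'],.054)))
E
python3 a.py
```

```text
10.175 [0.5161 0.0913 0.0378] (0.0792, 133.2) 43.96691199514683 [0.9 0.7 0.5] 0.9077351190844805
wrist 0.57 [511. 141.] (0.0703, 57.7)
scene 0.66 [325. 238.] (0.0581, 59.2)
```

Emit:
move_arm([
  [-0.34,0,0,-2.5,1],
  [-0.34,0,0,-2.5,1],
  [-0.34,0,0,-2.5,1],
  [-0.34,0,0,-2.5,1],
  [-0.34,0,0,-2.5,1],
  [-0.34,0,0,-2.5,1],
  [-0.34,0,0,-2.5,1],
  [-0.34,0,0,-2.5,1],
])

```text
t: 11.48
ee_pos: [0.4995, 0.0708, 0.0375]
tcp_rot: [-3.141, -0.002, 1.117]
contact_force: [1.4, 5.9, -0.3]
grip_width: -0.0003
gripper_force: 2.7
```

Emit:
move_arm([
  [-0.34,0,0,-2.5,1],
  [-0.34,0,0,-2.5,1],
  [-0.34,0,0,-2.5,1],
  [-0.34,0,0,-2.5,1],
  [-0.34,0,0,-2.5,1],
  [-0.34,0,0,-2.5,1],
  [-0.34,0,0,-2.5,1],
  [-0.34,0,0,-2.5,1],
])

```text
t: 12.48
ee_pos: [0.4911, 0.0441, 0.0374]
tcp_rot: [-3.141, -0.001, 1.466]
contact_force: [-1.0, 1.7, 0.9]
grip_width: -0.0
gripper_force: 0.9
```

Emit:
move_arm([
  [-0.34,0,0,-2.5,1],
  [-0.34,0,0,-2.5,1],
  [-0.34,0,0,-2.5,1],
  [-0.34,0,0,-2.5,1],
  [-0.34,0,0,-2.5,1],
  [-0.34,0,0,-2.5,1],
  [-0.34,0,0,-2.5,1],
  [-0.34,0,0,-2.5,1],
])

```text
t: 13.48
ee_pos: [0.4926, 0.0167, 0.0373]
tcp_rot: [3.142, -0.0, 1.815]
contact_force: [-0.2, 0.2, 0.4]
grip_width: -0.0001
gripper_force: 0.2
```

```bash
python3 a.py
```

```text
13.475 [0.4926 0.0167 0.0373] (0.0795, 192.2) 103.9781004829134 [-0.2  0.2  0.4] -0.2851314708748749
top 0.74 [309. 272.] (0.0632, 116.7)
wrist 0.58 [528. 148.] (0.0697, 113.7)
scene 0.71 [339. 221.] (0.0668, 116.7)
```

The red lobe is at 115°, exactly on a stop with two clicks to go. Only 80° of finger travel remains.

Emit:
move_arm([
  [-0.34,0,0,-2.5,1],
  [-0.34,0,0,-2.5,1],
  [-0.34,0,0,-2.5,1],
  [-0.34,0,0,-2.5,1],
  [-0.34,0,0,-2.5,1],
  [-0.34,0,0,-2.5,1],
  [-0.34,0,0,-2.5,1],
  [-0.34,0,0,-2.5,1],
])

```text
t: 14.78
ee_pos: [0.502, -0.0082, 0.037]
tcp_rot: [-3.139, -0.002, 2.164]
contact_force: [-3.9, -0.5, 2.3]
grip_width: 0.0001
gripper_force: 2.3
```

Emit:
move_arm([
  [-0.34,0,0,-2.5,1],
  [-0.34,0,0,-2.5,1],
  [-0.34,0,0,-2.5,1],
  [-0.34,0,0,-2.5,1],
  [-0.34,0,0,-2.5,1],
  [-0.34,0,0,-2.5,1],
  [-0.34,0,0,-2.5,1],
  [-0.34,0,0,-2.5,1],
])

```text
t: 15.78
ee_pos: [0.5208, -0.0285, 0.037]
tcp_rot: [-3.14, -0.001, 2.513]
contact_force: [-1.4, -1.2, -0.7]
grip_width: -0.0001
gripper_force: 0.5
```

```bash
python3 a.py
```

```text
15.775 [ 0.5208 -0.0285  0.037 ] (0.0794, 231.4) 143.9655615207325 [-1.4 -1.2 -0.7] -1.0667670717568984
top 0.74 [327. 287.] (0.067, 155.2)
wrist 0.93 [520. 154.] (0.0694, 154.7)
scene 0.57 [325. 210.] (0.0662, 157.8)
```

Emit:
move_arm([
  [-0.34,0,0,-2.5,1],
  [-0.34,0,0,-2.5,1],
  [-0.34,0,0,-2.5,1],
  [-0.34,0,0,-2.5,1],
  [-0.34,0,0,-2.5,1],
  [-0.34,0,0,-2.5,1],
  [-0.34,0,0,-2.5,1],
  [-0.34,0,0,-2.5,1],
])

```text
t: 17.08
ee_pos: [0.5445, -0.0407, 0.0372]
tcp_rot: [-3.141, -0.002, 2.862]
contact_force: [-3.5, -0.5, 1.7]
grip_width: -0.0
gripper_force: 2.0
```

Emit:
move_arm([
  [-0.34,0,0,-2.5,1],
  [-0.34,0,0,-2.5,1],
  [-0.34,0,0,-2.5,1],
  [-0.34,0,0,-2.5,1],
  [-0.34,0,0,-2.5,1],
  [-0.34,0,0,-2.5,1],
  [-0.34,0,0,-2.5,1],
  [0,0,0,0,1],
])

```text
t: 18.08
ee_pos: [0.5689, -0.0439, 0.0373]
tcp_rot: [3.141, 0.0, -3.117]
contact_force: [0.9, -0.9, -1.0]
grip_width: 0.0002
gripper_force: 0.0
```

```bash
python3 a.py; ls pics
```

```text
18.075 [ 0.5689 -0.0439  0.0373] (0.0774, 268.9) -178.60406554177013 [ 0.9 -0.9 -1. ] -1.7371108137092994
top 0.74 [365. 295.] (0.0953, 204.5)
wrist 0.56 [511. 154.] (0.0698, 192.8)
scene 0.56 [305. 206.] (0.0676, 194.2)
scene0.png
scene1.png
scene_101.png
scene_134.png
scene_157.png
scene_180.png
top0.png
top1.png
top_101.png
top_134.png
top_157.png
top_180.png
wrist1.png
wrist2.png
wrist3.png
wrist_101.png
wrist_134.png
wrist_157.png
wrist_180.png
```

The red lobe is about 12° short of the stud and the finger is still behind its lobe. I'll ease it on.

Emit:
move_arm([
  [-0.2,0,0,-1.5,1],
  [-0.2,0,0,-1.5,1],
  [-0.2,0,0,-1.5,1],
  [-0.2,0,0,-1.5,1],
  [-0.2,0,0,-1.5,1],
  [0,0,0,0,1],
  [0,0,0,0,1],
])

```text
t: 19.25
ee_pos: [0.5787, -0.0433, 0.0373]
tcp_rot: [3.142, 0.0, -2.986]
contact_force: [-0.1, 0.3, 0.3]
grip_width: 0.0001
gripper_force: 0.0
```

```bash
python3 a.py; ls pics/wrist*
```

```text
19.25 [ 0.5787 -0.0433  0.0373] (0.0772, 276.3) -171.07368654498165 [-0.1  0.3  0.3] -1.864935714060858
top 0.75 [356. 283.] (0.0678, 203.1)
wrist 0.87 [515. 156.] (0.0693, 199.1)
scene 0.65 [297. 205.] (0.0741, 206.6)
pics/wrist1.png
pics/wrist2.png
pics/wrist3.png
pics/wrist_101.png
pics/wrist_134.png
pics/wrist_157.png
pics/wrist_180.png
pics/wrist_192.png
```

Emit:
move_arm([
  [-0.2,0,0,-1.5,1],
  [-0.2,0,0,-1.5,1],
  [-0.1,0,0,-0.5,1],
  [0,0,0,0,1],
])

```text
t: 20.05
ee_pos: [0.5837, -0.0424, 0.0373]
tcp_rot: [3.142, 0.0, -2.924]
contact_force: [-0.6, 0.4, -0.4]
grip_width: -0.0003
gripper_force: 0.0
```

```bash
python3 a.py; ls pics/wrist*|tail -1; cp pics/wrist_19[5-9].png pics/w.png 2>/dev/null || cp pics/wrist_20*.png pics/w.png
```

```text
20.05 [ 0.5837 -0.0424  0.0373] (0.0771, 280.0) -167.55446577345353 [-0.6  0.4 -0.4] -1.9236380510057516
top 0.77 [357. 282.] (0.0689, 205.9)
wrist 0.62 [510. 154.] (0.0698, 203.8)
scene 0.72 [294. 207.] (0.0687, 212.5)
pics/wrist_200.png
```

View pics/w.png

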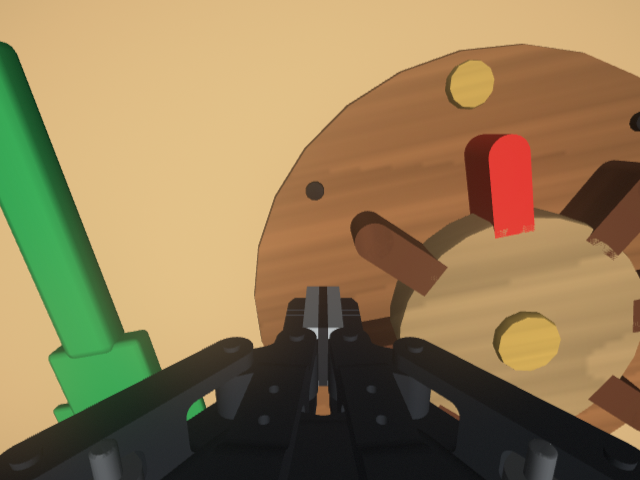

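The red lobe at (510,150) is in line with the brass stud (471,85), allowing for parallax. I'll ease the finger back to mid-gap, lift straight up and check from above.

Emit:
move_arm([
  [0.4,0,0,0,1],
  [0.2,0,0,0,1],
  [0,0,-2,0,1],
  [0,0,-3,0,1],
  [0,0,-4,0,1],
  [0,0,-4,0,1],
  [0,0,-4,0,1],
  [0,0,0,0,1],
])

```text
t: 21.35
ee_pos: [0.5794, -0.0439, 0.2134]
tcp_rot: [-3.138, 0.009, -2.924]
contact_force: [0.2, -1.1, -0.2]
grip_width: -0.0001
gripper_force: 0.0
```

```bash
python3 a.py; cp $(ls -t pics/wrist_*|head -1) pics/w2.png
```

```text
21.35 [ 0.5794 -0.0439  0.2134] (0.078, 276.7) -167.5601120803705 [ 0.2 -1.1 -0.2] -1.9271436685402838
top 0.7 [359. 283.] (0.0714, 208.1)
wrist 0.56 [405. 152.] (0.0683, 202.7)
scene 0.75 [298. 206.] (0.0714, 205.0)
```

View pics/w2.png

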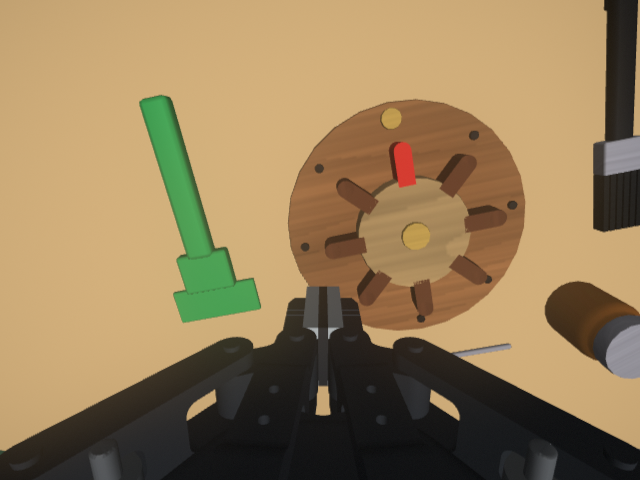

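The wheel is aligned: hub (416,236), red lobe tip (401,148) and brass stud (391,118) lie on one line. The bearings of 203–208° agree with the stud at 205°, and nothing else has moved.

```bash
python3 -c "
from workcell import bot
print(bot.hand_in())"
```

```text
the job is handed in; nothing more can be done
None
```

I pushed the tally wheel anticlockwise until its red lobe lined up with the brass stud, lifted the arm clear and handed the job in at about 21 s. The cameras put the lobe at 203–208° against the stud's 205°; no verdict came back.

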